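# Offer the long bread roll in the tongs

## Task

Pick up the spring tongs by their handles, close them across the long bread roll on the wooden board and lift it off, without touching the roll with the gripper and without disturbing the round roll or the other things standing about. Carry it over the middle of the empty plate and finish there, still holding it in the squeezed tongs at least 10 cm above the plate: do not put it down or let go.

Things in the scene. Friction and masses are not known exactly. Their poses are not given: they have to be found in the camera images.
- tongs_grip (a point): Centre of the handles of the loose spring tongs, which lie on edge on the worktop: midway between the two upright handle strips (24 mm tall, 4 mm thick), 12 mm above their underside. x: from hinge to claws; y: across, the way they close; z up. Outer width here: 56 mm open, about 40 mm on the long roll. The outer sides, with black panels, are flat for 50 mm behind and 45 mm ahead of this point.
- tongs_claws (a point): Midway between the claws of the tongs, 100 mm ahead of tongs_grip (same axes and height). Each claw has a flat upright black lining 46 mm long (23 mm either way of this point) and 22 mm tall. The linings stand 74 mm apart when open, about 65 mm with the handles at 52 mm, and shut to a few mm. The arms end 26 mm ahead of this point; 94 mm at most over the open claws.
- tongs_left: The tongs' left arm with its claw; origin at its hinge on the hub, level with the underside, 80 mm behind tongs_grip, 16 mm off the middle line. A spring opens both arms, which move alike; squeezing at tongs_grip takes about 6 N at first and 9 N at the long roll, and a grip of about 40 N then holds the roll well. The claws move 2.25 times as far as the handles there.
- tongs_right: The tongs' right arm; origin at its hinge, as the left one, on the other side.
- tongs: The whole tongs, steel, 0.14 kg; origin at the underside of the hub, between the hinges, 80 mm behind tongs_grip; x towards the claws. A loop behind the hub ends 110 mm behind tongs_grip. Lifted by the handles squeezed about 4 mm (to 52 mm) they stay firmly in the gripper with the claws still open.
- roll: The long bread roll as a whole: origin at the centre of its underside, axes as roll_center.
- roll_center (a point): Centre of the long brown bread roll, half-way up it: 72 mm long (along its x), 38 mm wide (y), 34 mm tall (z), about 45 g, rigid, rounded, with a flat underside and three pale cuts across its top. It lies loose on the wooden board. Its widest level is 15 mm above its underside. It fits between the claws only across its width, with the tongs pointing along its length.
- bun_center (a point): Centre of the round bread roll (54 mm across, 34 mm tall, a pale cross on top), loose beside the long one on the same board. To be left alone.
- board: Wooden bread board, fixed, 200 mm (x) by 220 mm (y) by 15 mm thick; origin at the centre of its underside, on the worktop.
- plate: Empty round white plate, fixed, 170 mm across, 18 mm tall at the rim; origin at the centre of its underside, on the worktop.
- jar: Small glass spice jar with a dark cap, 44 mm across, 96 mm tall, loose; origin at its underside. To be left alone.
- shaker: Slim steel salt mill with a black top, 51 mm across, 164 mm tall, loose; origin at its underside. To be left alone.
- spoon: Steel teaspoon, 130 mm long, 11 mm tall, lying loose near the worktop's front edge; origin at its underside. To be left alone.

How it is judged:
On the way, in this order (a step that is already met when the one before it is completed fails the run):
1. the tongs are held in the gripper, lifted clear of the worktop, with nothing in them yet (height (world z) of tongs_grip above 0.04 m and height (world z) of tongs_claws above 0.03 m and contact force between the fingers and tongs above 1 N and distance of roll_center from where it was at the start of the episode below 0.02 m), for 0.2 s.
2. the long roll is clasped between the two arms of the tongs and lifted off the board (contact force between each of tongs_left, tongs_right and roll above 0.3 N and contact force between roll and board below 0.05 N and height (world z) of roll_center above 0.05 m and contact force between the fingers and tongs above 1 N), for 0.2 s.
At the end, for the whole second after the job is handed in: The roll is held only by both arms of the squeezed tongs (roll centre within 50 mm of the claws' middle); its centre is over 110 mm above the worktop and within 55 mm sideways of the plate's centre, slower than 30 mm/s; the gripper holds the tongs (contact force between each of tongs_left, tongs_right and roll above 0.3 N and height (world z) of roll_center above 0.11 m and horizontal distance between roll_center and plate below 0.055 m and distance between roll_center and tongs_claws below 0.05 m and linear speed of roll below 0.03 m/s and contact force between the fingers and tongs above 1 N and contact force between roll and the fingers below 0.05 N and contact force between roll and the arm below 0.05 N and contact force between tongs and board below 0.05 N and contact force between tongs and plate below 0.05 N); the arm keeps its last pose, push and grip.
It fails at once if the gripper or the arm touches the long roll (contact force between roll and the fingers above 0.2 N or contact force between roll and the arm above 0.2 N).
It fails at once if the round roll is pushed more than 30 mm from its place (distance of bun_center from where it was at the start of the episode above 0.03 m).
It fails at once if the spice jar, salt mill or teaspoon is moved more than 30 mm (distance of any of jar, shaker, spoon from where it was at the start of the episode above 0.03 m).
It also fails if it takes over 53 s, if anything falls off the work surface, if the arm or the gripper's body presses on something with over 40 N, if the wrist force passes 120 N, or if a joint passes its speed limit or range.

## Robot

A 7-joint arm with a two-finger parallel gripper is mounted at the origin on a cart in front of the work surface, level with it; the furniture and walls round the work are solid. World frame = base frame: x ahead of the robot, y to its left, z up, the work surface at z = 0. Lengths are in m, angles in rad, forces in N, time in s.
With the tool pointing down it reaches from about 0.35 to 0.9 m from the base axis. Payload 8.1 kg.
Tool frame: the origin (TCP) lies midway between the tips of the shut fingers; the grasp point (between the pads) lies 19 mm behind it; z points along the fingers, y is the line along which they close (so a half turn about z gives the same grasp; the last joint's range is limited). The gripper opens to 92 mm and grips with 3 to 60 N. Pads are 19 mm wide; open, the fingers measure 130 mm over their backs; the gripper's body (75 mm by 190 mm) begins 47 mm behind the grasp point.
Start: joints at [-1.24, 0.434, 0.025, 1.573, -0.012, 1.134, -0.075], TCP at [0.263, 0.567, 0.227] pointing down, gripper open.
Joint ranges: [-2.62, 2.62], [-0.44, 2.09], [-1.27, 1.32], [0.08, 2.57], [-1.32, 4.46], [0.12, 2], [-2.74, 2.74]. Speed limits (rad/s): [2.22, 2.22, 3.01, 3.01, 3.14, 3.14, 3.14].

## Interface

Orientations are given as a rotation vector (axis times angle).
In Python, from cell import observe, get_image, camera_model, sign_off, recognise, silhouettes gives the robot as it stands.
- The arm moves only by the tool apply_moves, never from a script. Its argument "motion" is a list of rows, each an object of numbers: "x", "y", "z": the shift along the world's x, y, z in cm; "yaw": the turn about the world's z in degrees; "hand": the opening, from -1 (shut) to 1 (fully open), so that 0 is half open. In form: [{"x": .., "y": .., "z": .., "yaw": .., "hand": ..}, ...]. A call has 1 to 10 rows; each row is the pose to reach, as a shift and turn from the pose commanded when the call began; what a row does not reach only later rows make up. A row lasts 1/8 s, in which the tool goes at most 62.5 mm and 10.7 degrees, less where a joint would pass 70% of its speed; a pose out of reach is approached as far as the arm can. A call with a gripper value outside its range is refused whole. The fingers move at their own pace and stop on an object; "newtons" is the grip in N (left out, the last holds). Time passes only in rows, so rows that repeat a pose let the fingers close. It gives the time, the measured TCP pose, the force, the opening and the grip force at its end, in the units of the state.
- observe(): the state, without advancing time (a new reading comes with each control period).
- get_image(name): name is "scene" or "top" or "wrist"; returns the picture (384x512x3 uint8, blue, green, red); there is no depth.
- camera_model(name): a dict with "camera_matrix" (3x3 intrinsics, pixels), "T" (4x4, takes a point from camera to world coordinates). Camera axes: x right, y up, looking along -z (the intrinsics and any distortion apply to the point x, -y, -z); pixel columns grow to the right and rows downward; lengths in m; the calibration is good to about 2 mm. A picture is of the moment at which its call begins: read the wrist's pose just before it. camera_model takes no time and is no camera call; for the wrist camera it gives the pose at the moment of the call.
- sign_off(): hands the job in; it is judged then, once.
Trained networks look in the newest picture that a camera, given by its name, has taken for a name from the list of things; names that differ only in an ending like _2 or _b are one class to them, and where a whole thing is asked for, a point or a joint stands for the part that bears it (a point fixed in the world has none). Each returns a list of dicts, best first, with "p" (0 to 1); they miss things now and then, are a little off and sometimes report something else, mostly with a low value. They report only what shows in the picture. A call takes as long as a camera call.
- recognise(query, camera): "rect" ([left, top, right, bottom] in pixels, round what is visible of it).
- silhouettes(query, camera): "mask" (384x512 bool, what is visible of it) and "rect" ([left, top, right, bottom] in pixels, round what is visible of it).
The state is a dict: "clock": time; "joints": joint angles; "dq": joint speeds; "joint_efforts": joint torques, N m; "position": TCP position; "ee_rot": TCP orientation; "force": force on the tool from outside, world axes, zero at the start; "ft_torque": the same for the moment, N m; "width": opening from 0.0 (shut) to 1.0 (fully open); "gripper_force": force on a finger pad.
Only numpy, scipy, OpenCV 4.12 (cv2) and the standard library are available. Lean on these libraries where they do the work, as an engineer would, in place of code of your own. Each camera call takes 0.05 s, during which the arm holds its last target. There are 200 camera calls.

## Working session

There is one attempt and no reset: what is moved stays moved. The work goes in short steps, Python scripts to look and compute and a tool call to move; the robot and the scene stay as the last step left them, time stands still between calls to the robot, and variables do not carry over. Pictures are saved under pics/ and viewed, at most 10 in all, crops included, and the job is handed in when it is done.

Besides the shell and the picture viewer there is one more tool, called after "Request:" as a command line: name --argument value ..., lists and objects as JSON in quotes. apply_moves: Moves the arm, as the interface text tells. Its arguments: {"type":"object","properties":{"motion":{"type":"array","items":{"type":"object","properties":{"x":{"type":"number"},"y":{"type":"number"},"z":{"type":"number"},"yaw":{"type":"number"},"hand":{"type":"number"}}}},"newtons":{"type":"number"}},"required":["motion"]}

```bash
mkdir -p pics
cat > h.py <<'E'
import numpy as np, cv2
from cell import *
def ray(cam,u,v,M=None):
    M=M or camera_model(cam);K=np.array(M["camera_matrix"]);T=np.array(M["T"])
    d=np.linalg.inv(K)@[u,v,1];d=T[:3,:3]@[d[0],-d[1],-d[2]];return T[:3,3],d
def atz(cam,u,v,z,M=None):
    o,d=ray(cam,u,v,M);return o+d*(z-o[2])/d[2]
def maskaxis(cam,m,z,M=None):
    M=M or camera_model(cam)
    v,u=np.nonzero(m);P=np.array([atz(cam,a,b,z,M)[:2] for a,b in zip(u,v)])
    c=P.mean(0);w,V=np.linalg.eigh(np.cov((P-c).T));a=V[:,1]
    r,t,_=cv2.minAreaRect(P.astype(np.float32)*1000)[0:3]
    return c,np.degrees(np.arctan2(a[1],a[0])),np.array(r)/1000,np.array(t),_
E
python3 - <<'E'
from h import *
s=observe();print({k:np.round(v,3) for k,v in s.items()})
for c in("top","scene"):
    im=get_image(c);cv2.imwrite(f"pics/{c}.png",im)
    print(c,np.round(np.array(camera_model(c)["T"]),2).tolist(), camera_model(c).keys())
    for q,z in(("tongs",.024),("roll",.035),("bun_center",.035),("board",.015),("plate",.015),("jar",.09),("shaker",.16),("spoon",.005),("tongs_left",.024),("tongs_right",.024)):
        for d in silhouettes(q,c)[:2]:
            C,a,r,t,g=maskaxis(c,d["mask"],z)
            print(q,round(d["p"],2),d["rect"],C.round(3),round(a,1),r.round(3),t.round(0),round(g,1))
E
```

```text
{'clock': np.float64(0.0), 'joints': array([-1.24 ,  0.435,  0.025,  1.574, -0.012,  1.134, -0.075]), 'dq': array([ 0.001,  0.   , -0.001, -0.001,  0.   ,  0.   , -0.001]), 'joint_efforts': array([-0.0000e+00, -6.6786e+01,  9.8400e-01, -3.1445e+01, -6.1000e-02,
        4.3000e-02,  0.0000e+00]), 'position': array([0.263, 0.567, 0.226]), 'ee_rot': array([-6.760e-01, -3.068e+00,  2.000e-03]), 'force': array([-0.548, -0.18 , -0.435]), 'ft_torque': array([-0.017,  0.028,  0.042]), 'gripper_force': np.float64(0.0), 'width': np.float64(1.003)}
top [[-0.02, 0.99, -0.13, 0.43], [-1.0, -0.02, -0.01, 0.02], [-0.01, 0.13, 0.99, 1.3], [0.0, 0.0, 0.0, 1.0]] dict_keys(['camera_matrix', 'T'])
tongs 0.97 [126.1, 192.5, 165.9, 277.6] [0.501 0.302] 176.4 [0.5   0.307] [ 98. 219.] 81.7
roll 0.64 [246.0, 187.9, 260.6, 212.0] [0.588 0.006] -175.2 [0.588 0.006] [73. 39.] 5.8
bun_center 0.58 [202.1, 189.2, 225.9, 208.8] [0.586 0.108] 109.3 [0.586 0.108] [51. 52.] 44.0
board 0.68 [187.8, 160.3, 278.6, 244.1] [0.584 0.057] 100.2 [0.585 0.057] [204. 223.] 9.5
plate 0.68 [301.3, 174.7, 361.3, 236.1] [ 0.566 -0
[... 1426 characters left out ...]
0.564 -0.211] 175.7 [ 0.564 -0.21 ] [162. 167.] 68.3
jar 0.79 [339.4, 198.0, 362.0, 221.9] [ 0.755 -0.113] 46.3 [ 0.756 -0.112] [93. 41.] 46.2
shaker 0.7 [285.9, 92.3, 308.9, 140.2] [0.733 0.148] 61.0 [0.737 0.152] [164.  45.] 60.1
shaker 0.6 [212.0, 151.9, 311.0, 243.3] [ 0.549 -0.033] 105.8 [ 0.551 -0.029] [176. 197.] 8.7
spoon 0.7 [337.1, 194.3, 361.1, 225.4] [ 0.79  -0.076] 46.5 [ 0.79  -0.077] [104.  47.] 47.2
spoon 0.68 [168.3, 199.4, 215.7, 210.0] [0.379 0.108] 163.4 [0.394 0.099] [ 25. 129.] 68.2
tongs_left 0.64 [175.6, 112.2, 242.2, 143.3] [0.514 0.322] -178.0 [0.512 0.323] [198.  29.] 1.0
tongs_right 0.57 [255.8, 196.7, 284.5, 215.3] [0.586 0.006] -174.2 [0.587 0.006] [72. 44.] 8.2
```

Run:
```python
import cv2
i=cv2.imread("pics/top.png")[180:290,110:290];cv2.imwrite("pics/topc.png",cv2.resize(i,None,fx=4.4,fy=4.4,interpolation=cv2.INTER_CUBIC))
```

```text
(no output)
```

View pics/topc.png

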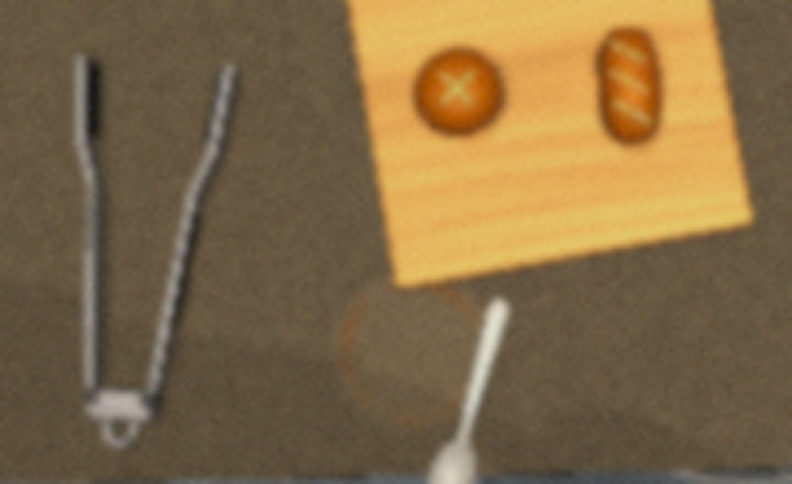

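View pics/scene.png

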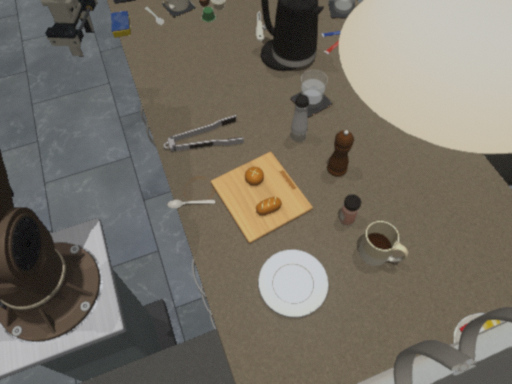

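The top view crop shows the tongs, hub at crop (120,400), claw tips at (82,58) and (230,68), claws pointing +x. The rolls lie on the board, with the long one nearly along x. The scene view shows the salt mill at (300,130), well away from them.

Run:
```python
from h import *
f=lambda x,y,z:atz("top",110+(x+.5)/4.4-.5,180+(y+.5)/4.4-.5,z)[:2]
l,r,hub,lp=f(82,56,.024),f(230,66,.024),f(120,402,.02),f(120,445,.012)
m=(l+r)/2;print(l,r,hub,lp,m,np.linalg.norm(l-r),np.linalg.norm(m-hub))
a=m-lp;print(np.degrees(np.arctan2(a[1],a[0])),np.linalg.norm(a))
u=a/np.linalg.norm(a);print(lp+u*110e-3,m-u*126e-3, hub+u*.08)
from scipy.spatial.transform import Rotation as R
s=observe();Rm=R.from_rotvec(s["ee_rot"]).as_matrix();print(Rm.round(3))
y=Rm[:,1];print("closing dir",np.degrees(np.arctan2(y[1],y[0])))
```

```text
[0.61430007 0.33903827] [0.60600069 0.24870582] [0.40544516 0.31533641] [0.37977586 0.31702682] [0.61015038 0.29387205] 0.09071290121586333 0.20582746796808685
-5.739482109708743 0.2315352350700745
[0.48922441 0.30602623] [0.48478203 0.30647273] [0.48504411 0.30733598]
[[-0.907  0.42   0.   ]
 [ 0.42   0.907  0.   ]
 [-0.     0.    -1.   ]]
closing dir 65.13629862478493
```

Request:
apply_moves --motion '[{"x": 5,"y": -6,"z": 0,"yaw": 6},{"x": 10,"y": -12,"z": 0,"yaw": 12},{"x": 15,"y": -18,"z": -2,"yaw": 19},{"x": 20,"y": -23,"z": -4,"yaw": 19,"hand": 1},{"x": 22.2,"y": -26,"z": -7,"yaw": 19,"hand": 1},{"x": 22.2,"y": -26,"z": -9,"yaw": 19,"hand": 1},{"x": 22.2,"y": -26,"z": -9,"yaw": 19,"hand": 1},{"x": 22.2,"y": -26,"z": -9,"yaw": 19,"hand": 1}]'

```text
schema error: expected keys x, y, z, yaw, hand
```

Run:
```python
from h import *
print(observe()["position"]);M=camera_model("wrist");print(np.array(M["T"]).round(3))
im=get_image("wrist");cv2.imwrite("pics/w1.png",im)
for q in("tongs","tongs_left","tongs_right"):
    for d in silhouettes(q,"wrist")[:2]:
        C,a,r,t,g=maskaxis("wrist",d["mask"],.024,M);print(q,round(d["p"],2),d["rect"],C.round(3),round(a,1),r.round(3),t.round(0),round(g,1))
```

```text
[0.26277095 0.56710838 0.22673391]
[[ 0.42  -0.879 -0.225  0.203]
 [ 0.908  0.407  0.104  0.596]
 [-0.001 -0.248  0.969  0.386]
 [ 0.     0.     0.     1.   ]]
```

View pics/w1.png

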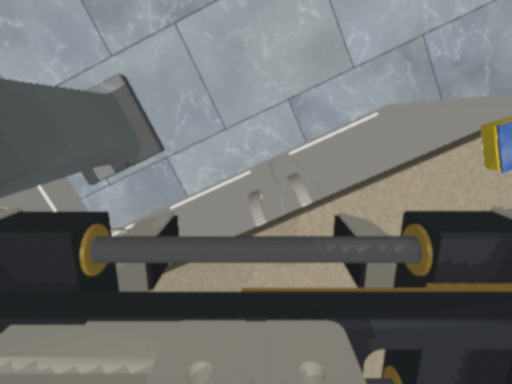

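The first move was refused because every key is required. The wrist picture looks back at the cart and floor, so I'll turn the tool the other way round (-161°) to have the camera face the claws.

Request:
apply_moves --motion '[{"x": 3,"y": -4,"z": 0,"yaw": -10,"hand": 1},{"x": 6,"y": -8,"z": 0,"yaw": -20,"hand": 1},{"x": 9,"y": -11,"z": 0,"yaw": -30,"hand": 1},{"x": 12,"y": -14,"z": 0,"yaw": -40,"hand": 1},{"x": 15,"y": -18,"z": 0,"yaw": -50,"hand": 1},{"x": 18,"y": -21,"z": 0,"yaw": -60,"hand": 1},{"x": 20,"y": -24,"z": -2,"yaw": -70,"hand": 1},{"x": 22.2,"y": -26,"z": -4,"yaw": -80,"hand": 1},{"x": 22.2,"y": -26,"z": -4,"yaw": -90,"hand": 1},{"x": 22.2,"y": -26,"z": -4,"yaw": -100,"hand": 1}]'

```text
clock: 2.55
position: [0.485, 0.3066, 0.1865]
ee_rot: [2.79, 1.444, -0.001]
force: [0.2, 0.9, -0.3]
width: 1.001
gripper_force: 0.0
```

Request:
apply_moves --motion '[{"x": 0,"y": 0,"z": 0,"yaw": -10,"hand": 1},{"x": 0,"y": 0,"z": 0,"yaw": -20,"hand": 1},{"x": 0,"y": 0,"z": -1,"yaw": -30,"hand": 1},{"x": 0,"y": 0,"z": -2,"yaw": -40,"hand": 1},{"x": 0,"y": 0,"z": -3,"yaw": -50,"hand": 1},{"x": 0,"y": 0,"z": -4,"yaw": -61,"hand": 1},{"x": 0,"y": 0,"z": -4,"yaw": -61,"hand": 1},{"x": 0,"y": 0,"z": -4,"yaw": -61,"hand": 1}]'

```text
clock: 3.55
position: [0.4849, 0.3073, 0.1471]
ee_rot: [-3.138, 0.154, -0.001]
force: [0.3, -0.5, -0.4]
width: 0.999
gripper_force: 0.0
```

Run:
```python
from h import *
s=observe();print(s["clock"],s["position"],s["joints"]);M=camera_model("wrist");print(np.array(M["T"]).round(3))
im=get_image("wrist");cv2.imwrite("pics/w2.png",im)
for q in("tongs","tongs_left","tongs_right"):
    for d in silhouettes(q,"wrist")[:2]:
        C,a,r,t,g=maskaxis("wrist",d["mask"],.024,M);print(q,round(d["p"],2),d["rect"],C.round(3),round(a,1),r.round(3),t.round(0),round(g,1))
```

```text
3.55 [0.48491097 0.30727066 0.14712625] [-1.17235143  0.50815684  0.74249069  1.839982   -0.41495039  0.95420525
 -1.91616927]
[[-0.097  0.965  0.244  0.551]
 [-0.995 -0.094 -0.023  0.302]
 [ 0.001 -0.245  0.969  0.306]
 [ 0.     0.     0.     1.   ]]
tongs 0.79 [207.5, 49.4, 310.2, 272.2] [0.531 0.301] 174.2 [0.497 0.306] [ 93. 226.] 83.9
tongs_left 0.88 [205.1, 50.5, 241.5, 237.6] [0.536 0.334] -177.8 [0.522 0.334] [184.  12.] 1.8
tongs_right 0.57 [272.8, 52.0, 310.0, 236.1] [0.528 0.27 ] 166.3 [0.515 0.273] [ 11. 182.] 76.6
tongs_right 0.48 [208.2, 51.7, 311.6, 271.2] [0.531 0.301] 173.8 [0.498 0.305] [ 92. 221.] 83.9
```

View pics/w2.png

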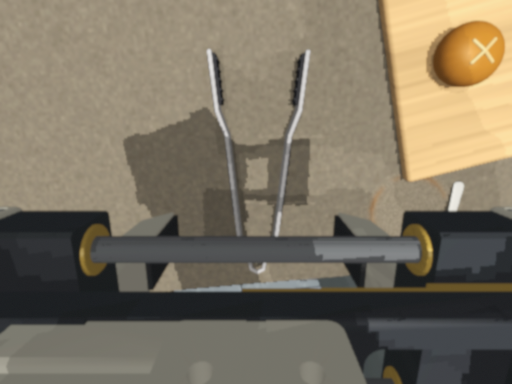

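Wrist view: tongs between the fingers, claw tips at (209,50) and (308,50), the loop at (257,271), bun at the right.

Run:
```python
from h import *
f=lambda u,v,z:atz("wrist",u,v,z)[:2]
l,r,lp=f(209,50,.024),f(308,50,.024),f(257.5,272,.012)
m=(l+r)/2;a=m-lp;u=a/np.linalg.norm(a)
print(l,r,lp,np.linalg.norm(l-r),np.linalg.norm(a),np.degrees(np.arctan2(a[1],a[0])))
print(lp+u*.11,m-u*.126)
```

```text
[0.61292294 0.3377451 ] [0.60392497 0.24806881] [0.37716882 0.31657935] 0.09012658952735443 0.23246358431874978 -5.844714423602839
[0.48659699 0.30537775] [0.48307896 0.30573787]
```

Request:
apply_moves --motion '[{"x": 0,"y": -0.1,"z": -5,"yaw": 0,"hand": 1},{"x": 0,"y": -0.1,"z": -9,"yaw": 0,"hand": 1},{"x": 0,"y": -0.1,"z": -12,"yaw": 0,"hand": 1},{"x": 0,"y": -0.1,"z": -13.7,"yaw": 0,"hand": 1},{"x": 0,"y": -0.1,"z": -14.1,"yaw": 0,"hand": 1},{"x": 0,"y": -0.1,"z": -14.1,"yaw": 0,"hand": 1}]'

```text
clock: 4.5
position: [0.4853, 0.3063, 0.0065]
ee_rot: [-3.137, 0.16, -0.001]
force: [0.2, 0.3, 0.1]
width: 1.001
gripper_force: 0.0
```

Request:
apply_moves --motion '[{"x": 0,"y": 0,"z": 0,"yaw": 0,"hand": 0.3},{"x": 0,"y": 0,"z": 0,"yaw": 0,"hand": 0.13},{"x": 0,"y": 0,"z": 0,"yaw": 0,"hand": 0.13},{"x": 0,"y": 0,"z": 0,"yaw": 0,"hand": 0.13},{"x": 0,"y": 0,"z": 0,"yaw": 0,"hand": 0.13},{"x": 0,"y": 0,"z": 0,"yaw": 0,"hand": 0.13}]' --newtons 20

```text
clock: 5.25
position: [0.485, 0.3061, 0.0059]
ee_rot: [-3.137, 0.161, -0.001]
force: [-0.7, -0.4, 3.5]
width: 0.567
gripper_force: 7.4
```

Request:
apply_moves --motion '[{"x": 0,"y": 0,"z": 1,"yaw": 0,"hand": 0.13},{"x": 0,"y": 0,"z": 3,"yaw": 0,"hand": 0.13},{"x": 0,"y": 0,"z": 6,"yaw": 0,"hand": 0.13},{"x": 0,"y": 0,"z": 9,"yaw": 0,"hand": 0.13},{"x": 0,"y": 0,"z": 11,"yaw": 0,"hand": 0.13},{"x": 0,"y": 0,"z": 12,"yaw": 0,"hand": 0.13},{"x": 0,"y": 0,"z": 12,"yaw": 0,"hand": 0.13},{"x": 0,"y": 0,"z": 12,"yaw": 0,"hand": 0.13},{"x": 0,"y": 0,"z": 12,"yaw": 0,"hand": 0.13}]'

```text
clock: 6.38
position: [0.4843, 0.3058, 0.125]
ee_rot: [3.136, -0.161, -0.002]
force: [-0.1, 0.1, -1.4]
width: 0.566
gripper_force: 6.3
```

Request:
apply_moves --motion '[{"x": 0,"y": -3,"z": 0,"yaw": 1,"hand": 0.13},{"x": 0,"y": -7,"z": 0,"yaw": 3,"hand": 0.13},{"x": 0,"y": -12,"z": 0,"yaw": 5,"hand": 0.13},{"x": 0,"y": -17,"z": 0,"yaw": 7,"hand": 0.13},{"x": 0,"y": -22,"z": 0,"yaw": 9,"hand": 0.13},{"x": 0,"y": -26,"z": 0,"yaw": 11,"hand": 0.13},{"x": 0,"y": -29,"z": 0,"yaw": 11,"hand": 0.13},{"x": 0,"y": -30.9,"z": 0,"yaw": 11,"hand": 0.13},{"x": 0,"y": -30.9,"z": 0,"yaw": 11,"hand": 0.13},{"x": 0,"y": -30.9,"z": 0,"yaw": 11,"hand": 0.13}]'

```text
clock: 7.62
position: [0.4846, -0.0021, 0.1255]
ee_rot: [-3.138, -0.142, 0.001]
force: [0.6, 0.5, -2.3]
width: 0.566
gripper_force: 6.3
```

Run:
```python
from h import *
s=observe();print(s["clock"],s["position"],s["ee_rot"]);M=camera_model("wrist");print(np.array(M["T"]).round(3))
im=get_image("wrist");cv2.imwrite("pics/w3.png",im)
for q,z in(("roll",.032),("tongs_left",.144),("tongs_right",.144),("bun_center",.032)):
    for d in silhouettes(q,"wrist")[:2]:
        C,a,r,t,g=maskaxis("wrist",d["mask"],z,M);print(q,round(d["p"],2),d["rect"],C.round(3),round(a,1),r.round(3),t.round(0),round(g,1))
```

```text
7.625 [ 0.48461508 -0.00209386  0.12545159] [-3.13821069e+00 -1.41666767e-01  1.01293620e-03]
[[ 0.091  0.965  0.245  0.551]
 [-0.996  0.088  0.023  0.005]
 [ 0.001 -0.247  0.969  0.284]
 [ 0.     0.     0.     1.   ]]
roll 0.69 [232.5, 22.0, 285.0, 118.8] [0.588 0.005] -177.9 [0.587 0.005] [73. 38.] 2.9
tongs_left 0.63 [164.4, 0.0, 225.2, 286.6] [0.547 0.034] -167.9 [0.526 0.03 ] [143.  13.] 11.0
tongs_right 0.82 [282.9, 0.8, 348.9, 282.9] [ 0.552 -0.024] 178.5 [ 0.532 -0.025] [ 14. 143.] 89.7
bun_center 0.55 [97.4, 24.6, 168.8, 97.3] [0.586 0.109] 72.6 [0.585 0.108] [56. 53.] 68.7
```

View pics/w3.png

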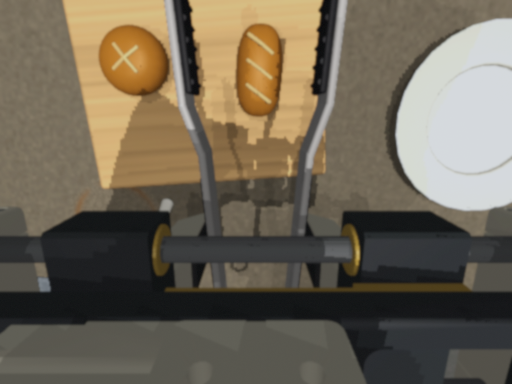

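Run:
```python
from h import *
im=cv2.imread("pics/w3.png")[0:230,150:360];cv2.imwrite("pics/w3c.png",cv2.resize(im,None,fx=2.6,fy=2.6,interpolation=cv2.INTER_CUBIC))
for z in(.09,.1,.11,.12,.13,.144):
  p=[atz("wrist",*a,z)[:2] for a in((198,94),(314,94),(190,2),(322,2),(174,2),(346,2))]
  print(z,[np.linalg.norm(p[i]-p[i+1]).round(4) for i in(0,2,4)],((p[0]+p[1])/2).round(4),((p[4]+p[5])/2).round(4))
```

```text
0.09 [np.float64(0.0755), np.float64(0.0798), np.float64(0.104)] [0.5645 0.0056] [0.6174 0.008 ]
0.1 [np.float64(0.0716), np.float64(0.0757), np.float64(0.0987)] [0.5638 0.0055] [0.614  0.0079]
0.11 [np.float64(0.0677), np.float64(0.0716), np.float64(0.0933)] [0.5631 0.0055] [0.6106 0.0077]
0.12 [np.float64(0.0638), np.float64(0.0675), np.float64(0.088)] [0.5624 0.0055] [0.6072 0.0075]
0.13 [np.float64(0.06), np.float64(0.0634), np.float64(0.0826)] [0.5617 0.0054] [0.6038 0.0074]
0.144 [np.float64(0.0545), np.float64(0.0577), np.float64(0.0752)] [0.5607 0.0054] [0.599  0.0071]
```

View pics/w3c.png

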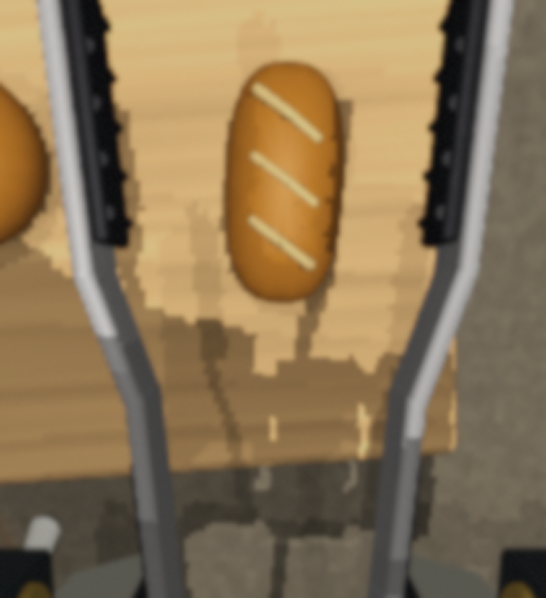

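The crop shows the roll (crop 285,180) centred between open linings, and the lining geometry fits level tongs. I turn by -2°, make small shifts and go down.

Request:
apply_moves --motion '[{"x": 0.2,"y": 0.2,"z": -1,"yaw": -2,"hand": 0.13},{"x": 0.2,"y": 0.2,"z": -3,"yaw": -2,"hand": 0.13},{"x": 0.2,"y": 0.2,"z": -5,"yaw": -2,"hand": 0.13},{"x": 0.2,"y": 0.2,"z": -7,"yaw": -2,"hand": 0.13},{"x": 0.2,"y": 0.2,"z": -8.5,"yaw": -2,"hand": 0.13},{"x": 0.2,"y": 0.2,"z": -9.5,"yaw": -2,"hand": 0.13},{"x": 0.2,"y": 0.2,"z": -9.9,"yaw": -2,"hand": 0.13},{"x": 0.2,"y": 0.2,"z": -9.9,"yaw": -2,"hand": 0.13}]'

```text
clock: 8.88
position: [0.4869, -0.0009, 0.0268]
ee_rot: [3.14, 0.086, 0.0]
force: [-0.2, -0.3, -1.8]
width: 0.565
gripper_force: 6.3
```

Run:
```python
from h import *
s=observe();print(s["clock"],s["position"],s["force"])
im=get_image("wrist");cv2.imwrite("pics/w4.png",im[0:300])
```

```text
8.875 [ 0.48685725 -0.00094763  0.02679044] [-0.19268606 -0.25583712 -1.79153735]
```

View pics/w4.png

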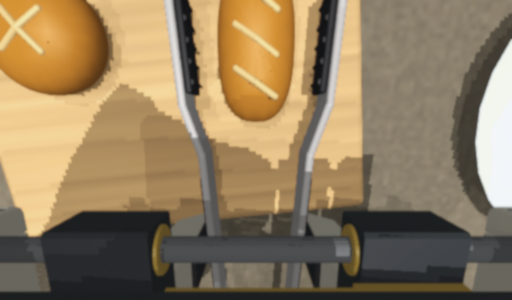

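The roll sits centred between the linings (218–295 between 198 and 314). I close now.

Request:
apply_moves --motion '[{"x": 0,"y": 0,"z": 0,"yaw": 0,"hand": 0.05},{"x": 0,"y": 0,"z": 0,"yaw": 0,"hand": -0.02},{"x": 0,"y": 0,"z": 0,"yaw": 0,"hand": -0.1},{"x": 0,"y": 0,"z": 0,"yaw": 0,"hand": -0.2},{"x": 0,"y": 0,"z": 0,"yaw": 0,"hand": -0.5},{"x": 0,"y": 0,"z": 0,"yaw": 0,"hand": -0.6},{"x": 0,"y": 0,"z": 0,"yaw": 0,"hand": -0.6},{"x": 0,"y": 0,"z": 0,"yaw": 0,"hand": -0.6}]' --newtons 42

```text
clock: 9.93
position: [0.4868, -0.0009, 0.0268]
ee_rot: [3.14, 0.086, 0.0]
force: [-0.0, 1.2, -0.9]
width: 0.419
gripper_force: 42.0
```

Request:
apply_moves --motion '[{"x": 0,"y": 0,"z": 0.5,"yaw": 0,"hand": -0.6},{"x": 0,"y": 0,"z": 1.5,"yaw": 0,"hand": -0.6},{"x": 0,"y": 0,"z": 3,"yaw": 0,"hand": -0.6},{"x": 0,"y": 0,"z": 5,"yaw": 0,"hand": -0.6},{"x": 0,"y": 0,"z": 8,"yaw": 0,"hand": -0.6},{"x": 0,"y": 0,"z": 11,"yaw": 0,"hand": -0.6},{"x": 0,"y": 0,"z": 13,"yaw": 0,"hand": -0.6},{"x": 0,"y": 0,"z": 14,"yaw": 0,"hand": -0.6},{"x": 0,"y": 0,"z": 14,"yaw": 0,"hand": -0.6}]'

```text
clock: 11.05
position: [0.4869, -0.0008, 0.1674]
ee_rot: [-3.14, -0.086, -0.002]
force: [-0.3, -0.2, -1.8]
width: 0.421
gripper_force: 42.0
```

Run:
```python
from h import *
s=observe();print(s["clock"],s["position"],s["force"],s["width"])
im=get_image("wrist");cv2.imwrite("pics/w5.png",im[0:300])
```

```text
11.05 [ 0.48694867 -0.00076158  0.1673589 ] [-0.302801   -0.18441981 -1.83046477] 0.4212883710269301
```

View pics/w5.png

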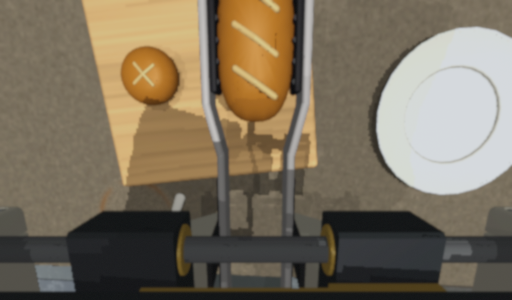

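The roll is held between the linings and lifted. Now to carry it over the plate at about (0.566, -0.208).

Request:
apply_moves --motion '[{"x": -0.2,"y": -1.5,"z": 0,"yaw": 0,"hand": -0.6},{"x": -0.5,"y": -4,"z": 0,"yaw": 0,"hand": -0.6},{"x": -0.8,"y": -7.5,"z": 0,"yaw": 0,"hand": -0.6},{"x": -1.2,"y": -11,"z": 0,"yaw": 0,"hand": -0.6},{"x": -1.6,"y": -15,"z": 0,"yaw": 0,"hand": -0.6},{"x": -2,"y": -18.5,"z": 0,"yaw": 0,"hand": -0.6},{"x": -2.2,"y": -20.5,"z": 0,"yaw": 0,"hand": -0.6},{"x": -2.2,"y": -21.2,"z": 0,"yaw": 0,"hand": -0.6},{"x": -2.2,"y": -21.2,"z": 0,"yaw": 0,"hand": -0.6},{"x": -2.2,"y": -21.2,"z": 0,"yaw": 0,"hand": -0.6}]'

```text
clock: 12.35
position: [0.4648, -0.2119, 0.1664]
ee_rot: [-3.14, -0.088, 0.001]
force: [1.1, -0.6, -1.8]
width: 0.421
gripper_force: 42.0
```

Request:
apply_moves --motion '[{"x": 0,"y": 0,"z": 0,"yaw": 0,"hand": -0.6},{"x": 0,"y": 0,"z": 0,"yaw": 0,"hand": -0.6},{"x": 0,"y": 0,"z": 0,"yaw": 0,"hand": -0.6},{"x": 0,"y": 0,"z": 0,"yaw": 0,"hand": -0.6}]'

```text
clock: 12.85
position: [0.4648, -0.2128, 0.1668]
ee_rot: [3.14, 0.086, -0.0]
force: [-0.5, -0.2, -2.1]
width: 0.423
gripper_force: 42.0
```

Run:
```python
from h import *
s=observe();print(s["position"],s["width"],abs(s["dq"]).max())
cv2.imwrite("pics/w6.png",np.vstack([get_image("wrist")[:220],get_image("scene")[150:380]]))
```

```text
[ 0.4647657  -0.21278512  0.16675349] 0.4227549116708775 0.00171251193217689
```

View pics/w6.png

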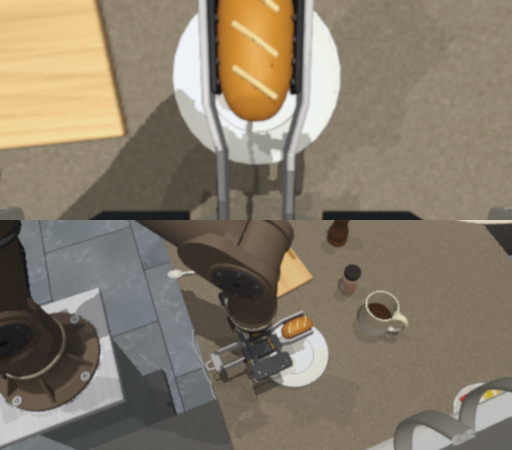

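The roll is held in the tongs over the plate, standing still.

```bash
python3 -c "
from cell import *
print(sign_off())"
```

```text
the job is handed in; nothing more can be done
None
```

The job is handed in after about 13 s of the 53 s allowed: the long roll is held still in the squeezed tongs over the middle of the plate, at roughly 0.17 m by the tool pose, though the hand-in returned no verdict.

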